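# Sweep the loose blue mosaic tiles into the tray

### The arm

A 6-joint arm with a two-finger parallel gripper is mounted at the origin on the work surface. World frame = base frame: x ahead of the robot, y to its left, z up, the work surface at z = 0. Lengths are in m, angles in degrees, forces in N, time in s.
With the tool pointing down it reaches from about 0.4 to 0.825 m from the base axis. Payload 7 kg.
Tool frame: the origin (TCP) lies on the centre line of the jaws, within the pads' length; the fingertips stand 19 mm ahead of it and the grasp point (between the pads) is the TCP; z points along the fingers, y is the line along which they close (so a half turn about z gives the same grasp; the last joint's range is limited). The gripper opens to 88 mm and grips with 3 to 60 N. Pads are 19 mm wide; open, the fingers measure 130 mm over their backs; the gripper's body (78 mm by 193 mm) begins 47 mm behind the grasp point.
Start: joints at [92.424, 20.546, 0.682, 0, -70.136, -16.507], TCP at [0.164, 0.655, 0.246] pointing down, gripper open.
Joint ranges: [-176.03, 176.03], [-82.01, 121.73], [-58.28, 71.71], [-173.87, 95.51], [-174.79, -0.11], [-173.66, 173.66]. Speed limits (degrees/s): [136.94, 136.94, 172.46, 180, 180, 180].

### API

Orientations are given as [roll, pitch, yaw] about the fixed x, y, z axes, in that order (R = Rz(yaw) Ry(pitch) Rx(roll)).
In Python, from plant import get_state, capture, close_job gives the robot as it stands.
- The arm moves only by the tool apply_moves, never from a script. Its argument "targets" is a list of rows, each a list of 7 numbers: the opening, from 0 (shut) to 1 (fully open), then the shift along the tool's x, y, z normalised to -1 to 1, where 1 is 1000 mm, then the turn, a rotation vector about the tool's x, y, z normalised to -1 to 1, where 1 is 90 degrees. In form: [[claw, tx, ty, tz, ax, ay, az], ...]. A call has 1 to 20 rows; each row shifts and turns the commanded pose from where the row before left it, along the tool's axes as they then stand; what a row does not reach is not made up. A row lasts 1/12 s, in which the tool goes at most 41.7 mm and 7.16 degrees, less where a joint would pass 70% of its speed; a pose out of reach is approached as far as the arm can. A call with a number of a shift or a turn outside -1 to 1 is refused whole. A call with a gripper value outside its range is refused whole. The fingers move at their own pace and stop on an object; "newtons" is the grip in N (left out, the last holds). Time passes only in rows, so rows that do not move let the fingers close. It gives the time, the measured TCP pose, the force, the opening and the grip force at its end, in the units of the state.
- get_state(): the state, without advancing time (a new reading comes with each control period).
- capture(name): name is "scene" or "top"; returns a dict with "frame" (420x560x3 uint8, red, green, blue), "range_z" (420x560 float32, m along the optical axis (not along the pixel's ray), 0 where there is no reading), "camera_matrix" (3x3 intrinsics, pixels), "T" (4x4, takes a point from camera to world coordinates). Camera axes: x right, y down, z forward; pixel columns grow to the right and rows downward; lengths in m; the calibration is good to about 2 mm. A picture is of the moment at which its call begins.
- close_job(): hands the job in; it is judged then, once.
The state is a dict: "time_s": time; "joints": joint angles; "qd": joint speeds; "joint_torque": joint torques, N m; "tcp_pos": TCP position; "eef_rot": TCP orientation; "contact_force": force on the tool from outside, world axes, zero at the start; "moment": the same for the moment, N m; "gripper_width": finger opening in m; "gripper_force": force on a finger pad.
Only numpy, scipy, OpenCV 4.12 (cv2) and the standard library are available. Lean on these libraries where they do the work, as an engineer would, in place of code of your own. Each camera call takes 0.05 s, during which the arm holds its last target. There are 200 camera calls.

### The job

Sweep the three round blue mosaic tiles across the bench with the fingertips, in through the open side of the three-sided tray, until each lies flat and wholly inside it. Do not pick any tile up: they stay on the bench all the way. Leave the two terracotta tiles and everything else standing where it is.

Things in the scene. Friction and masses are not known exactly. Their poses are not given: they have to be found in the camera images.
- blue_a: round glazed blue mosaic tile (a flat disc), 40 mm across, 10 mm thick, about 28 g, lying flat and loose on the bench; origin at the centre of its underside, z up; one of the three to sweep into the tray
- blue_b: round glazed blue mosaic tile (a flat disc), 40 mm across, 10 mm thick, about 28 g, lying flat and loose on the bench; origin at the centre of its underside, z up; one of the three to sweep into the tray
- blue_c: round glazed blue mosaic tile (a flat disc), 40 mm across, 10 mm thick, about 28 g, lying flat and loose on the bench; origin at the centre of its underside, z up; one of the three to sweep into the tray
- terracotta_a: round glazed terracotta-red mosaic tile (a flat disc), 40 mm across, 10 mm thick, about 28 g, lying flat and loose on the bench; origin at the centre of its underside, z up; stays where it is. It lies in the same patch as the blue tiles: the four tiles lie 55 mm or more apart centre to centre, measured across the table along world x
- terracotta_b: round glazed terracotta-red mosaic tile (a flat disc), 40 mm across, 10 mm thick, about 28 g, lying flat and loose on the bench; origin at the centre of its underside, z up; stays where it is
- tray: three-sided aluminium tray fixed to the bench, painted yellow inside, inner width 220 mm, inner depth 120 mm, walls 5 mm thick and 22 mm high; no lip at the open side: its inside is level with the bench, so tiles slide straight in. Origin at bench height in the middle of the open side; its x runs along the open side (side walls' inner faces at x = -110 and +110 mm), its y points into the tray (back wall's inner face at y = 120 mm), z up
- tape: roll of cream paper tape lying flat, 90 mm across, 24 mm high; origin at the centre of its underside; stays
- ink: small amber jar with black cap, 50 mm across, 50 mm high; origin at the centre of its underside; stays
- glaze: small red jar with white cap, 64 mm across, 60 mm high; origin at the centre of its underside; stays
- brush: brush lying flat, about 170 mm long along its x; origin under its middle; stays
- tumbler: white drinks tumbler, 72 mm across, 170 mm high, standing; origin at the centre of its underside; stays
- brush_cup: white cup full of brushes, 90 mm across, about 210 mm high with the brushes; origin at the centre of its underside; stays
Things that resemble listed ones, but are neither listed nor needed, are in the scene too. What is shaped like the blue_c but pink is not meant. Leave any turquoise look-alike of the blue_a alone.

How it is judged:
By the outcome, as a careful person would: the job done as asked, in the order asked, and still so for the second after the job is handed in, with the robot touching nothing.
It also fails if it takes over 54 s, if anything falls off the work surface, if the arm or the gripper's body presses on something with over 40 N, if the wrist force passes 120 N, or if a joint passes its speed limit or range.

## Working session

There is one attempt and no reset: what is moved stays moved. The work goes in short steps, Python scripts to look and compute and a tool call to move; the robot and the scene stay as the last step left them, time stands still between calls to the robot, and variables do not carry over. Pictures are saved under pics/ and viewed, at most 10 in all, crops included, and the job is handed in when it is done.

Besides the shell and the picture viewer there is one more tool, called after "Call:" as a command line: name --pt "numbers of a row" for each row, then --argument value for the rest. apply_moves: Moves the arm, as the interface text tells. Scaled input: -1 to 1 covers 1000 mm each way for a shift and 90 degrees each way for a turn. Its arguments: {"type":"object","properties":{"targets":{"type":"array","items":{"type":"array","items":{"type":"number"}}},"newtons":{"type":"number"}},"required":["targets"]}

```bash
mkdir -p pics; python3 - <<'E'
from plant import *
import cv2
s=get_state();print(s)
for n in("top","scene"):
    c=capture(n);cv2.imwrite(f"pics/{n}0.png",c["frame"][:,:,::-1]);print(c["camera_matrix"],c["T"])
E
```

```text
{'time_s': 0.0, 'joints': array([ 9.24234359e+01,  2.05922585e+01,  6.34753153e-01, -2.03390290e-02,
       -7.01347540e+01, -1.65080716e+01]), 'qd': array([ 0.07776144, -0.12168755,  0.04263788, -0.13274841, -0.00515087,
        0.01913091]), 'joint_torque': array([-2.25912394e-03, -5.82713306e+01,  2.93063807e+01,  6.99730530e+00,
        7.10398905e-03, -1.50167266e-04]), 'tcp_pos': array([0.16416132, 0.65427608, 0.24462011]), 'eef_rot': array([ 1.79906110e+02, -7.88629046e-03, -1.40915561e+01]), 'contact_force': array([0.22088698, 0.23363525, 0.18563063]), 'moment': array([ 0.00129083,  0.03513742, -0.00975758]), 'gripper_force': 0.0, 'gripper_width': 0.08739785694456945}
[[446.63261169   0.         280.07331842]
 [  0.         446.63261169 203.05015356]
 [  0.           0.           1.        ]] [[-2.62335146e-02 -9.76596726e-01  2.13472801e-01  2.16794903e-01]
 [-9.99635461e-01  2.69914821e-02  6.36341710e-04  1.38918326e-02]
 [-6.38339653e-03 -2.13378289e-01 -9.76948800e-01  1.54265798e+00]
 [ 0.00000000e+00  0.00000000e+00  0.00000000e+00  1.00000000e+00]]
[[463.85761245   0.         289.83841952]
 [  0.         463.85761245 213.96712678]
 [  0.           0.           1.        ]] [[ 0.70033945  0.55642273 -0.44712236  1.10300205]
 [ 0.71358032 -0.52985909  0.45831482 -0.57668879]
 [ 0.01810494 -0.64003367 -0.76813353  0.98805938]
 [ 0.          0.          0.          1.        ]]
```

View pics/top0.png

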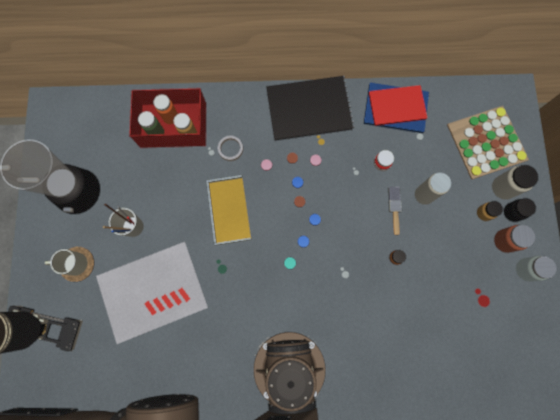

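View pics/scene0.png

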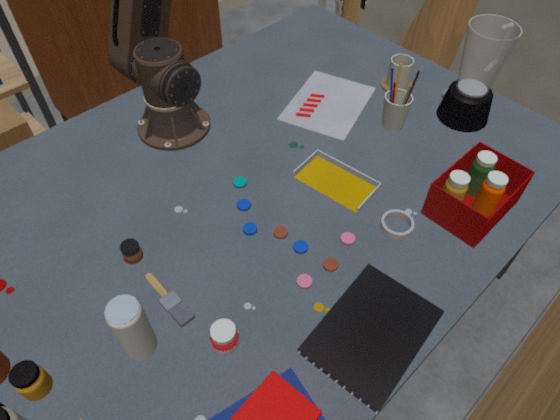

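The top view shows three blue tiles at (298,182), (315,219) and (304,242), and terracotta tiles at (293,157) and (300,202). The pink and turquoise discs are look-alikes. The yellow tray at (229,210) appears to open to the right, towards the tiles. Next I'll measure positions.

```bash
cat >h.py <<'E'
from plant import *
import cv2,numpy as np
def ray(c,u,v,z):
    K,T=c["camera_matrix"],c["T"]
    d=T[:3,:3]@np.linalg.solve(K,[u,v,1]);o=T[:3,3]
    return (o+d*(z-o[2])/d[2])[:2]
R={"blue":((108,130,90),(122,255,255)),"terra":((3,90,80),(12,200,255)),"yellow":((17,150,80),(30,255,255)),"pink":((165,60,100),(179,150,255)),"turq":((78,120,80),(95,255,255))}
def blobs(n,cols=R,lo=40):
    c=capture(n);h=cv2.cvtColor(c["frame"],cv2.COLOR_RGB2HSV)
    out={}
    for k in cols:
        m=cv2.inRange(h,*[np.array(q) for q in R[k]])
        cs,_=cv2.findContours(m,cv2.RETR_EXTERNAL,cv2.CHAIN_APPROX_NONE)
        for q in cs:
            if cv2.contourArea(q)<lo:continue
            r=cv2.minAreaRect(q);p=ray(c,*r[0],0.0 if k=="yellow" else .008)
            if not(.3<p[0]<.95 and -.35<p[1]<.45):continue
            out.setdefault(k,[]).append(p)
            print(n,k,np.round(r[0]),cv2.contourArea(q),np.round(p,3))
            if k=="yellow" and cv2.contourArea(q)>500:print("corners",[np.round(ray(c,*b,0),3) for b in cv2.boxPoints(r)])
    return c,out
E
python3 - <<'E'
from h import *
for n in("top","scene"):blobs(n)
c=capture("top")
cv2.imwrite("pics/z.png",cv2.resize(c["frame"][130:290,190:420,::-1],None,fx=3.4,fy=3.4,interpolation=2))
# distant items
for nm,u,v,z in[("tape",230,148,.024),("brush_top",395,187,.01),("ink",398,257,.05)]:print(nm,ray(c,u,v,z))
E
```

```text
top blue [303. 241.] 81.0 [ 0.416 -0.061]
top blue [314. 219.] 75.0 [ 0.492 -0.104]
top blue [297. 182.] 77.0 [ 0.627 -0.047]
top blue [368. 110.] 97.0 [ 0.892 -0.318]
top terra [300. 201.] 71.0 [ 0.558 -0.054]
top terra [292. 158.] 66.5 [ 0.719 -0.031]
top terra [168. 113.] 234.0 [0.902 0.418]
top yellow [229. 210.] 1816.5 [0.535 0.196]
corners [array([0.634, 0.269]), array([0.648, 0.152]), array([0.438, 0.125]), array([0.425, 0.238])]
top turq [290. 263.] 75.0 [ 0.342 -0.012]
scene blue [299. 383.] 209.0 [ 0.878 -0.303]
scene blue [300. 247.] 139.0 [ 0.629 -0.05 ]
scene blue [250. 228.] 130.0 [ 0.493 -0.104]
scene blue [244. 204.] 110.5 [ 0.419 -0.062]
scene terra [330. 264.] 142.0 [ 0.72  -0.034]
scene terra [280. 232.] 121.5 [ 0.56  -0.054]
scene yellow [318. 306.] 45.5 [ 0.779 -0.139]
scene yellow [455. 188.] 176.0 [0.791 0.434]
scene yellow [334. 182.] 1992.5 [0.53  0.195]
corners [array([0.435, 0.123]), array([0.384, 0.243]), array([0.624, 0.266]), array([0.66 , 0.152])]
scene pink [304. 281.] 165.5 [ 0.709 -0.117]
scene pink [347. 238.] 139.0 [0.696 0.06 ]
scene turq [240. 182.] 105.0 [ 0.345 -0.013]
tape [0.75521366 0.18876021]
brush_top [ 0.59851737 -0.39267812]
ink [ 0.34843526 -0.37255837]
```

View pics/z.png

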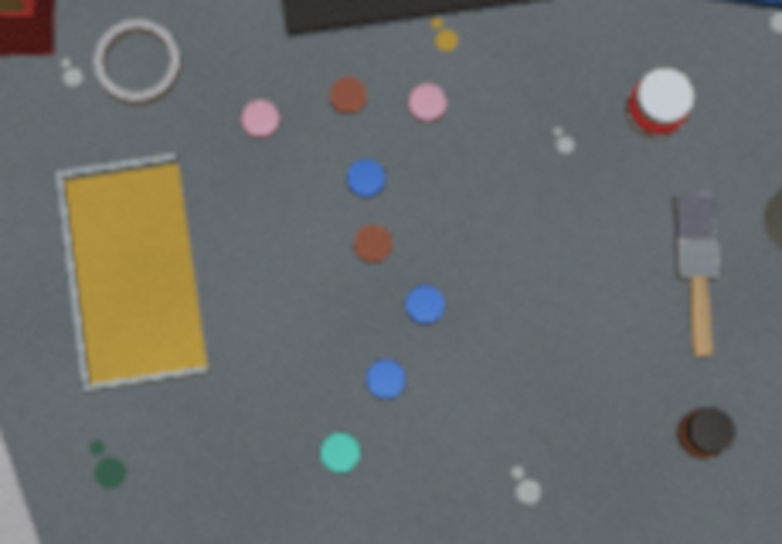

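The second view confirms it: the tray is open towards the tiles (−y side), and the opening runs roughly from (0.438,0.125) to (0.648,0.152). I'll cage each tile between slightly opened fingertips and push along tool −x. First step is to turn the tool to the push direction for the nearest tile.

Call:
apply_moves --pt "0.284 0 0 0 0 0 0.0746" --pt "0.284 0 0 0 0 0 0.0746" --pt "0.284 0 0 0 0 0 0.0746" --pt "0.284 0 0 0 0 0 0.0746" --pt "0.284 0 0 0 0 0 0.0746" --pt "0.284 0 0 0 0 0 0.0746" --pt "0.284 0 0 0 0 0 0.0746" --pt "0.284 0 0 0 0 0 0.0746" --pt "0.284 0 0 0 0 0 0.0746" --pt "0.284 0 0 0 0 0 0.0746" --pt "0.284 0 0 0 0 0 0.0746" --pt "0.284 0 0 0 0 0 0.0746" --pt "0.284 0 0 0 0 0 0.0746" --pt "0.284 0 0 0 0 0 0.0746" --pt "0.284 0 0 0 0 0 0.0746" --pt "0.284 0 0 0 0 0 0"

```text
time_s: 1.58
tcp_pos: [0.1642, 0.6546, 0.2454]
eef_rot: [-180.0, -0.0, -115.1]
contact_force: [0.6, -0.5, 0.2]
gripper_width: 0.025
gripper_force: 0.0
```

```bash
cat >plan.py <<'E'
import numpy as np
O=np.array([.544,.138]);a=np.deg2rad(6.9)
X=np.array([np.cos(a),np.sin(a)]);Y=np.array([-np.sin(a),np.cos(a)])
def w(t):return O+t[0]*X+t[1]*Y
def t(p):d=np.array(p)-O;return np.array([d@X,d@Y])
def tool(d,yaw):
    y=np.deg2rad(yaw);return np.round([d[0]*np.cos(y)+d[1]*np.sin(y),d[0]*np.sin(y)-d[1]*np.cos(y)],4)
def plan(p,goal,back=.05,ahead=.025):
    g=w(goal);u=g-p;L=np.hypot(*u);u/=L
    yaw=np.degrees(np.arctan2(u[1],u[0]))-180
    print("tile t",t(p).round(3),"yaw",yaw.round(1),"pre",(p-back*u).round(4),"end tcp",(g-ahead*u).round(4),"push",round(L+back-ahead,4))
    return yaw,p-back*u
E
python3 - <<'E'
from plan import *
from plant import get_state
s=get_state();p0=s["tcp_pos"];print(p0,s["eef_rot"],s["gripper_width"],s["time_s"])
yaw,pre=plan(np.array([.4175,-.0615]),(0,.075))
plan(np.array([.4925,-.104]),(-.06,.06));plan(np.array([.628,-.0485]),(.068,.06))
y=s["eef_rot"][2]
for A,B in[((.164,.655),(.45,.25)),((.45,.25),(.45,-.10)),((.45,-.10),pre)]:print(tool(np.subtract(B,A),y))
E
```

```text
[0.16424006 0.65461393 0.24541316] [-1.79999339e+02 -1.33866537e-02 -1.15105124e+02] 0.02503447245846916 1.5833
tile t [-0.15  -0.183] yaw -113.2 pre [ 0.3978 -0.1075] end tcp [0.5251 0.1895] push 0.3231
tile t [-0.08  -0.234] yaw -87.0 pre [ 0.4951 -0.1539] end tcp [0.4785 0.1654] push 0.3198
tile t [ 0.061 -0.195] yaw -84.7 pre [ 0.6326 -0.0983] end tcp [0.6066 0.1808] push 0.2803
[ 0.2454 -0.4308]
[ 0.3169 -0.1485]
[0.0289 0.0441]
```

Call:
apply_moves --pt "0.284 0.0189 -0.0331 0 0 0 0" --pt "0.284 0.0189 -0.0331 0 0 0 0" --pt "0.284 0.0189 -0.0331 0 0 0 0" --pt "0.284 0.0189 -0.0331 0 0 0 0" --pt "0.284 0.0189 -0.0331 0 0 0 0" --pt "0.284 0.0189 -0.0331 0 0 0 0" --pt "0.284 0.0189 -0.0331 0 0 0 0" --pt "0.284 0.0189 -0.0331 0 0 0 0" --pt "0.284 0.0189 -0.0331 0 0 0 0" --pt "0.284 0.0189 -0.0331 0 0 0 0" --pt "0.284 0.0189 -0.0331 0 0 0 0" --pt "0.284 0.0189 -0.0331 0 0 0 0" --pt "0.284 0.0189 -0.0331 0 0 0 0" --pt "0.284 0 0 0 0 0 0"

```text
time_s: 2.75
tcp_pos: [0.454, 0.2467, 0.2457]
eef_rot: [-180.0, -0.0, -114.8]
contact_force: [-0.0, 0.2, -0.2]
gripper_width: 0.0247
gripper_force: 0.0
```

Call:
apply_moves --pt "0.284 0.0352 -0.0165 0 0 0 0" --pt "0.284 0.0352 -0.0165 0 0 0 0" --pt "0.284 0.0352 -0.0165 0 0 0 0" --pt "0.284 0.0352 -0.0165 0 0 0 0" --pt "0.284 0.0352 -0.0165 0 0 0 0" --pt "0.284 0.0352 -0.0165 0 0 0 0" --pt "0.284 0.0352 -0.0165 0 0 0 0" --pt "0.284 0.0352 -0.0165 0 0 0 0" --pt "0.284 0.0352 -0.0165 0 0 0 0" --pt "0.284 0.0144 0.022 0 0 0 0" --pt "0.284 0.0144 0.022 0 0 0 0" --pt "0.284 0 0 0.04 0 0 -0.021" --pt "0.284 0 0 0.04 0 0 0" --pt "0.284 0 0 0.04 0 0 0" --pt "0.284 0 0 0 0 0 0" --pt "0.284 0 0 0 0 0 0"

```text
time_s: 4.08
tcp_pos: [0.4008, -0.1067, 0.1251]
eef_rot: [179.8, -0.2, -112.7]
contact_force: [1.0, -0.7, 1.2]
gripper_width: 0.0247
gripper_force: 0.0
```

```bash
python3 - <<'E'
from plan import *
from h import *
s=get_state();print(s["tcp_pos"],s["eef_rot"])
print(tool(np.array([.3978,-.1075])-s["tcp_pos"][:2],s["eef_rot"][2]))
c,_=blobs("scene",["blue"])
cv2.imwrite("pics/s1.png",c["frame"][:,:,::-1])
E
```

```text
[ 0.40076529 -0.10673845  0.12511072] [ 1.79799926e+02 -1.66352390e-01 -1.12744430e+02]
[0.0018 0.0024]
scene blue [299. 383.] 213.5 [ 0.878 -0.304]
scene blue [300. 247.] 140.0 [ 0.629 -0.05 ]
scene blue [250. 228.] 131.0 [ 0.493 -0.104]
scene blue [244. 204.] 110.0 [ 0.419 -0.062]
```

View pics/s1.png

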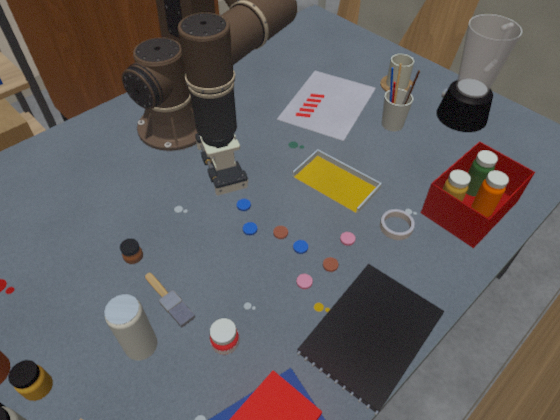

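The fingers hang at (228,185), behind the blue tile at (244,204), and nothing else is in the way. I'll lower and push tile 1.

Call:
apply_moves --pt "0.284 0.0018 0.0024 0.03 0 0 0" --pt "0.284 0 0 0.03 0 0 0" --pt "0.284 0 0 0.025 0 0 0" --pt "0.284 0 0 0.012 0 0 0" --pt "0.284 0 0 0.005 0 0 0" --pt "0.284 0 0 0 0 0 0" --pt "0.284 -0.006 0 0 0 0 0" --pt "0.284 -0.006 0 0 0 0 0" --pt "0.284 -0.006 0 0 0 0 0" --pt "0.284 -0.006 0 0 0 0 0" --pt "0.284 -0.006 0 0 0 0 0" --pt "0.284 -0.01 0 0 0 0 0" --pt "0.284 -0.01 0 0 0 0 0" --pt "0.284 -0.01 0 0 0 0 0" --pt "0.284 -0.01 0 0 0 0 0" --pt "0.284 0 0 0 0 0 0"

```text
time_s: 5.47
tcp_pos: [0.4275, -0.0409, 0.0237]
eef_rot: [-180.0, 0.0, -112.8]
contact_force: [0.1, 0.1, 0.2]
gripper_width: 0.025
gripper_force: 0.0
```

```bash
python3 - <<'E'
from plan import *
from h import *
s=get_state();print(s["tcp_pos"],s["eef_rot"])
c,o=blobs("scene",["blue","terra","turq"])
cv2.imwrite("pics/s2.png",cv2.resize(c["frame"][120:300,160:400,::-1],None,fx=3,fy=3))
print(tool(np.array([.5251,.1895])-s["tcp_pos"][:2],s["eef_rot"][2]))
E
```

```text
[ 0.42750926 -0.04087327  0.02365647] [-1.79950705e+02  3.28504322e-02 -1.12809339e+02]
scene blue [299. 383.] 211.0 [ 0.878 -0.304]
scene blue [300. 246.] 138.0 [ 0.629 -0.048]
scene blue [250. 228.] 127.0 [ 0.493 -0.104]
scene terra [330. 264.] 141.0 [ 0.72  -0.034]
scene terra [280. 232.] 121.5 [ 0.56  -0.054]
[-0.2502 -0.0007]
```

View pics/s2.png

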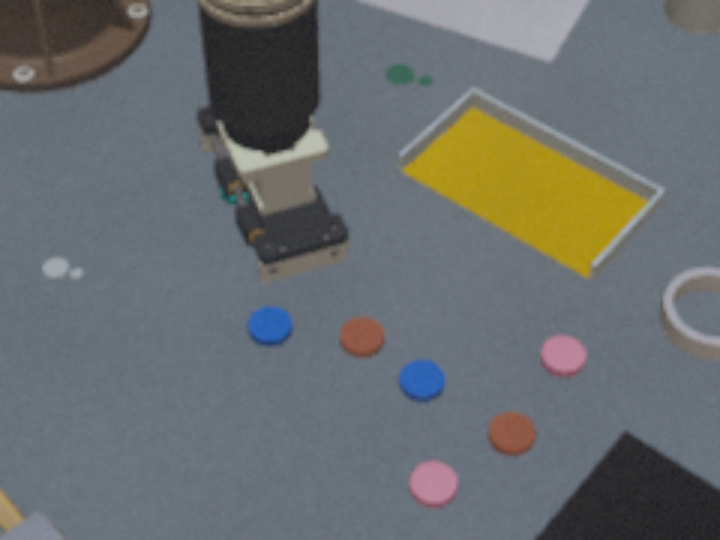

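The gripper hides the tile being pushed, and the turquoise disc is untouched. I'll continue.

Call:
apply_moves --pt "0.284 -0.006 0 0 0 0 0" --pt "0.284 -0.012 0 0 0 0 0" --pt "0.284 -0.012 0 0 0 0 0" --pt "0.284 -0.012 0 0 0 0 0" --pt "0.284 -0.012 0 0 0 0 0" --pt "0.284 -0.012 0 0 0 0 0" --pt "0.284 -0.012 0 0 0 0 0" --pt "0.284 -0.012 0 0 0 0 0" --pt "0.284 -0.012 0 0 0 0 0" --pt "0.284 -0.012 0 0 0 0 0" --pt "0.284 -0.012 0 0 0 0 0" --pt "0.284 -0.012 0 0 0 0 0" --pt "0.284 -0.012 0 0 0 0 0" --pt "0.284 -0.012 0 0 0 0 0" --pt "0.284 -0.006 0 0 0 0 0" --pt "0.284 0 0 0 0 0 0"

```text
time_s: 6.85
tcp_pos: [0.4924, 0.1135, 0.0236]
eef_rot: [-180.0, 0.0, -112.8]
contact_force: [-0.1, 0.4, -0.4]
gripper_width: 0.0247
gripper_force: 0.0
```

```bash
python3 - <<'E'
from plan import *
from h import *
s=get_state();print(s["tcp_pos"],s["eef_rot"])
for n in("scene","top"):blobs(n,["blue","terra","turq"],20)
print(tool(np.array([.5251,.1895])-s["tcp_pos"][:2],s["eef_rot"][2]))
E
```

```text
[0.49237699 0.11351396 0.0235566 ] [-1.79972742e+02  3.03447848e-02 -1.12841459e+02]
scene blue [299. 383.] 211.5 [ 0.878 -0.303]
scene blue [301. 246.] 137.0 [ 0.629 -0.048]
scene blue [250. 228.] 130.0 [ 0.493 -0.104]
scene terra [330. 264.] 141.0 [ 0.72  -0.034]
scene terra [280. 232.] 122.5 [ 0.56  -0.054]
scene turq [240. 182.] 104.0 [ 0.345 -0.013]
top blue [314. 219.] 75.0 [ 0.492 -0.104]
top blue [297. 182.] 77.0 [ 0.627 -0.047]
top blue [368. 110.] 97.5 [ 0.892 -0.318]
top terra [300. 201.] 71.0 [ 0.558 -0.054]
top terra [292. 158.] 66.0 [ 0.719 -0.031]
top terra [168. 113.] 232.0 [0.903 0.418]
top turq [290. 263.] 76.0 [ 0.342 -0.012]
[-0.0827 -0.0007]
```

Call:
apply_moves --pt "0.284 -0.006 0 0 0 0 0" --pt "0.284 -0.012 0 0 0 0 0" --pt "0.284 -0.012 0 0 0 0 0" --pt "0.284 -0.012 0 0 0 0 0" --pt "0.284 -0.012 0 0 0 0 0" --pt "0.284 -0.012 0 0 0 0 0" --pt "0.284 -0.008 0 0 0 0 0" --pt "0.284 -0.005 0 0 0 0 0" --pt "0.284 -0.003 0 0 0 0 0" --pt "0.284 0 0 0 0 0 0" --pt "0.284 0.01 0 0 0 0 0" --pt "0.284 0.02 0 0 0 0 0" --pt "0.284 0 0 -0.03 0 0 -0.074" --pt "0.284 0 0 -0.03 0 0 -0.074" --pt "0.284 0 0 -0.03 0 0 -0.074" --pt "0.284 0 0 0 0 0 -0.065" --pt "0.284 0 0 0 0 0 0"

```text
time_s: 8.37
tcp_pos: [0.5122, 0.1597, 0.1156]
eef_rot: [-179.8, 0.1, -86.8]
contact_force: [-0.1, -0.2, -0.4]
gripper_width: 0.0249
gripper_force: 0.0
```

```bash
python3 - <<'E'
from plan import *
from h import *
s=get_state();print(s["tcp_pos"],s["eef_rot"])
for n in("scene","top"):blobs(n,["blue"],20)
print(tool(np.array([.4951,-.1539])-s["tcp_pos"][:2],s["eef_rot"][2]))
E
```

```text
[0.51218412 0.15968412 0.11560677] [-1.79808742e+02  1.36147139e-01 -8.68388412e+01]
scene blue [296. 387.] 212.0 [ 0.879 -0.314]
scene blue [300. 247.] 137.0 [ 0.629 -0.05 ]
scene blue [250. 228.] 130.0 [ 0.493 -0.104]
scene blue [340. 178.] 80.0 [0.535 0.211]
top blue [314. 219.] 75.5 [ 0.492 -0.104]
top blue [297. 182.] 77.0 [ 0.627 -0.047]
top blue [368. 110.] 98.0 [ 0.892 -0.318]
[0.3122 0.0344]
```

Call:
apply_moves --pt "0.284 0.0347 0.0038 0 0 0 0" --pt "0.284 0.0347 0.0038 0 0 0 0" --pt "0.284 0.0347 0.0038 0 0 0 0" --pt "0.284 0.0347 0.0038 0 0 0 0" --pt "0.284 0.0347 0.0038 0 0 0 0" --pt "0.284 0.0347 0.0038 0 0 0 0" --pt "0.284 0.0347 0.0038 0 0 0 0" --pt "0.284 0.0347 0.0038 0 0 0 0" --pt "0.284 0.0347 0.0038 0 0 0 0" --pt "0.284 0 0 0 0 0 0" --pt "0.284 0 0 0 0 0 0"

```text
time_s: 9.38
tcp_pos: [0.4919, -0.1555, 0.1121]
eef_rot: [179.8, 0.0, -87.5]
contact_force: [-0.7, 0.1, -0.8]
gripper_width: 0.0249
gripper_force: 0.0
```

```bash
python3 - <<'E'
from plan import *
from h import *
s=get_state();print(s["tcp_pos"],s["eef_rot"])
blobs("scene",["blue"],20)
print(tool(np.array([.4951,-.1539])-s["tcp_pos"][:2],s["eef_rot"][2]))
E
```

```text
[ 0.49186198 -0.15547428  0.11205923] [ 1.79824314e+02  9.44787242e-03 -8.74703204e+01]
scene blue [298. 385.] 212.5 [ 0.879 -0.307]
scene blue [300. 246.] 135.5 [ 0.629 -0.049]
scene blue [251. 230.] 87.5 [ 0.5   -0.106]
scene blue [340. 178.] 80.0 [0.535 0.211]
[-0.0014 -0.0033]
```

Call:
apply_moves --pt "0.284 0 -0.0033 0.03 0 0 0" --pt "0.284 0 0 0.03 0 0 0" --pt "0.284 0 0 0.018 0 0 0" --pt "0.284 0 0 0.008 0 0 0" --pt "0.284 0 0 0.003 0 0 0" --pt "0.284 0 0 0 0 0 0" --pt "0.284 -0.006 0 0 0 0 0" --pt "0.284 -0.006 0 0 0 0 0" --pt "0.284 -0.006 0 0 0 0 0" --pt "0.284 -0.006 0 0 0 0 0" --pt "0.284 -0.006 0 0 0 0 0" --pt "0.284 -0.01 0 0 0 0 0" --pt "0.284 -0.012 0 0 0 0 0" --pt "0.284 -0.012 0 0 0 0 0" --pt "0.284 -0.012 0 0 0 0 0" --pt "0.284 -0.012 0 0 0 0 0" --pt "0.284 -0.012 0 0 0 0 0" --pt "0.284 -0.006 0 0 0 0 0" --pt "0.284 0 0 0 0 0 0"

```text
time_s: 11.02
tcp_pos: [0.4916, -0.0462, 0.0248]
eef_rot: [-180.0, 0.0, -87.0]
contact_force: [0.4, 0.3, 0.1]
gripper_width: 0.025
gripper_force: 0.0
```

```bash
python3 - <<'E'
from plan import *
from h import *
s=get_state();print(s["tcp_pos"],s["eef_rot"])
for n in("scene","top"):blobs(n,["blue","terra"],15)
print(tool(np.array([.4785,.1654])-s["tcp_pos"][:2],s["eef_rot"][2]))
E
```

```text
[ 0.49156494 -0.04623443  0.02476363] [-1.79971616e+02  7.80471392e-03 -8.69770987e+01]
scene blue [298. 385.] 209.5 [ 0.879 -0.307]
scene blue [300. 246.] 135.0 [ 0.629 -0.049]
scene blue [340. 178.] 80.0 [0.535 0.211]
scene terra [330. 264.] 142.0 [ 0.72  -0.034]
scene terra [280. 232.] 120.5 [ 0.56  -0.054]
top blue [368. 110.] 97.0 [ 0.894 -0.318]
top terra [292. 158.] 65.0 [ 0.719 -0.031]
top terra [186. 129.] 16.0 [0.839 0.351]
top terra [168. 113.] 234.0 [0.903 0.418]
[-0.212   0.0019]
```

Call:
apply_moves --pt "0.284 -0.006 0 0.0015 0 0 0" --pt "0.284 -0.012 0 0 0 0 0" --pt "0.284 -0.012 0 0 0 0 0" --pt "0.284 -0.012 0 0 0 0 0" --pt "0.284 -0.012 0 0 0 0 0" --pt "0.284 -0.012 0 0 0 0 0" --pt "0.284 -0.012 0 0 0 0 0" --pt "0.284 -0.012 0 0 0 0 0" --pt "0.284 -0.012 0 0 0 0 0" --pt "0.284 -0.012 0 0 0 0 0" --pt "0.284 -0.012 0 0 0 0 0" --pt "0.284 -0.012 0 0 0 0 0" --pt "0.284 -0.012 0 0 0 0 0" --pt "0.284 -0.012 0 0 0 0 0" --pt "0.284 -0.012 0 0 0 0 0" --pt "0.284 -0.012 0 0 0 0 0" --pt "0.284 -0.012 0 0 0 0 0" --pt "0.284 -0.008 0 0 0 0 0" --pt "0.284 -0.005 0 0 0 0 0" --pt "0.284 0 0 0 0 0 0"

```text
time_s: 12.78
tcp_pos: [0.4808, 0.1642, 0.0231]
eef_rot: [-180.0, 0.0, -87.0]
contact_force: [-0.4, -0.3, 0.3]
gripper_width: 0.0248
gripper_force: 0.0
```

Call:
apply_moves --pt "0.284 -0.005 0 0 0 0 0" --pt "0.284 -0.003 0 0 0 0 0" --pt "0.284 0 0 0 0 0 0" --pt "0.284 0.01 0 0 0 0 0" --pt "0.284 0.02 0 0 0 0 0" --pt "0.284 0 0 -0.03 0 0 -0.025" --pt "0.284 0 0 -0.03 0 0 0" --pt "0.284 0 0 -0.03 0 0 0" --pt "0.284 0 0 0 0 0 0"

```text
time_s: 13.53
tcp_pos: [0.4846, 0.1418, 0.1186]
eef_rot: [-179.6, 0.2, -84.8]
contact_force: [0.2, 0.7, 0.4]
gripper_width: 0.0252
gripper_force: 0.0
```

```bash
python3 - <<'E'
from plan import *
from h import *
s=get_state();print(s["tcp_pos"],s["eef_rot"])
for n in("scene","top"):
  _,o=blobs(n,["blue","terra"],15)
  print([t(p).round(3) for p in o["blue"]])
print(tool(np.array([.6326,-.0983])-s["tcp_pos"][:2],s["eef_rot"][2]))
E
```

```text
[0.48456777 0.14180218 0.11855748] [-179.56145644    0.19600638  -84.79989489]
scene blue [299. 383.] 212.5 [ 0.878 -0.303]
scene blue [300. 246.] 135.5 [ 0.629 -0.048]
scene blue [340. 178.] 79.0 [0.535 0.211]
scene blue [322. 171.] 79.5 [0.481 0.196]
scene terra [330. 264.] 141.0 [ 0.72  -0.034]
scene terra [280. 232.] 122.5 [ 0.56  -0.054]
[array([ 0.279, -0.478]), array([ 0.062, -0.195]), array([-0.   ,  0.073]), array([-0.056,  0.065])]
top blue [226. 225.] 23.5 [0.479 0.205]
top blue [297. 182.] 77.0 [ 0.627 -0.047]
top blue [368. 110.] 96.0 [ 0.892 -0.318]
top terra [300. 201.] 72.0 [ 0.558 -0.054]
top terra [292. 158.] 65.0 [ 0.719 -0.031]
top terra [186. 129.] 15.0 [0.841 0.353]
top terra [168. 113.] 233.0 [0.903 0.418]
[array([-0.056,  0.074]), array([ 0.06 , -0.194]), array([ 0.29 , -0.494])]
[ 0.2525 -0.1257]
```

Call:
apply_moves --pt "0.284 0.0316 -0.0157 0 0 0 0" --pt "0.284 0.0316 -0.0157 0 0 0 0" --pt "0.284 0.0316 -0.0157 0 0 0 0" --pt "0.284 0.0316 -0.0157 0 0 0 0" --pt "0.284 0.0316 -0.0157 0 0 0 0" --pt "0.284 0.0316 -0.0157 0 0 0 0" --pt "0.284 0.0316 -0.0157 0 0 0 0" --pt "0.284 0.0316 -0.0157 0 0 0 0" --pt "0.284 0 0 0 0 0 0" --pt "0.284 0 0 0 0 0 0"

```text
time_s: 14.47
tcp_pos: [0.6289, -0.1016, 0.1108]
eef_rot: [179.8, 0.0, -85.0]
contact_force: [-0.7, 0.3, -0.0]
gripper_width: 0.0248
gripper_force: 0.0
```

```bash
python3 - <<'E'
from plan import *
from h import *
s=get_state();print(s["tcp_pos"],s["eef_rot"])
blobs("scene",["blue"],15)
print(tool(np.array([.6326,-.0983])-s["tcp_pos"][:2],s["eef_rot"][2]))
E
```

```text
[ 0.6289113  -0.10163147  0.11079949] [ 1.79810355e+02  6.63090463e-03 -8.50382454e+01]
scene blue [299. 383.] 205.5 [ 0.879 -0.303]
scene blue [300. 248.] 78.5 [ 0.632 -0.053]
scene blue [340. 178.] 82.0 [0.535 0.211]
scene blue [322. 171.] 78.0 [0.481 0.196]
[-0.003 -0.004]
```

Call:
apply_moves --pt "0.284 0 -0.004 0.03 0 0 0" --pt "0.284 0 0 0.03 0 0 0" --pt "0.284 0 0 0.018 0 0 0" --pt "0.284 0 0 0.008 0 0 0" --pt "0.284 0 0 0.002 0 0 0" --pt "0.284 0 0 0 0 0 0" --pt "0.284 -0.006 0 0 0 0 0" --pt "0.284 -0.006 0 0 0 0 0" --pt "0.284 -0.006 0 0 0 0 0" --pt "0.284 -0.006 0 0 0 0 0" --pt "0.284 -0.006 0 0 0 0 0" --pt "0.284 -0.01 0 0 0 0 0" --pt "0.284 -0.012 0 0 0 0 0" --pt "0.284 -0.012 0 0 0 0 0" --pt "0.284 -0.012 0 0 0 0 0" --pt "0.284 -0.012 0 0 0 0 0" --pt "0.284 -0.012 0 0 0 0 0" --pt "0.284 -0.006 0 0 0 0 0" --pt "0.284 0 0 0 0 0 0"

```text
time_s: 16.1
tcp_pos: [0.624, 0.0084, 0.025]
eef_rot: [-180.0, 0.0, -84.7]
contact_force: [0.4, 0.3, -0.4]
gripper_width: 0.0247
gripper_force: 0.0
```

```bash
python3 - <<'E'
from plan import *
from h import *
s=get_state();print(s["tcp_pos"],s["eef_rot"])
for n in("scene","top"):blobs(n,["blue","terra"],15)
print(tool(np.array([.6066,.1808])-s["tcp_pos"][:2],s["eef_rot"][2]))
E
```

```text
[0.62400664 0.00837458 0.02502259] [-1.79998461e+02  7.65397590e-03 -8.47290676e+01]
scene blue [298. 385.] 207.5 [ 0.879 -0.307]
scene blue [342. 178.] 39.0 [0.541 0.215]
scene terra [330. 264.] 142.0 [ 0.72  -0.034]
scene terra [280. 232.] 123.5 [ 0.56  -0.054]
top blue [368. 110.] 96.0 [ 0.892 -0.318]
top terra [300. 201.] 61.5 [ 0.557 -0.055]
top terra [186. 129.] 16.0 [0.841 0.353]
top terra [168. 113.] 232.5 [0.904 0.417]
[-0.1733  0.0015]
```

Call:
apply_moves --pt "0.284 -0.006 0 0.0015 0 0 0" --pt "0.284 -0.012 0 0 0 0 0" --pt "0.284 -0.012 0 0 0 0 0" --pt "0.284 -0.012 0 0 0 0 0" --pt "0.284 -0.012 0 0 0 0 0" --pt "0.284 -0.012 0 0 0 0 0" --pt "0.284 -0.012 0 0 0 0 0" --pt "0.284 -0.012 0 0 0 0 0" --pt "0.284 -0.012 0 0 0 0 0" --pt "0.284 -0.012 0 0 0 0 0" --pt "0.284 -0.012 0 0 0 0 0" --pt "0.284 -0.012 0 0 0 0 0" --pt "0.284 -0.012 0 0 0 0 0" --pt "0.284 -0.012 0 0 0 0 0" --pt "0.284 -0.008 0 0 0 0 0" --pt "0.284 -0.004 0 0 0 0 0" --pt "0.284 0 0 0 0 0 0" --pt "0.284 0.01 0 0 0 0 0" --pt "0.284 0.02 0 0 0 0 0" --pt "0.284 0 0 -0.03 0 0 0"

```text
time_s: 17.87
tcp_pos: [0.6071, 0.1453, 0.0482]
eef_rot: [179.4, -0.2, -85.0]
contact_force: [-1.1, -0.0, -0.7]
gripper_width: 0.0248
gripper_force: 0.0
```

Call:
apply_moves --pt "0.284 0 0 -0.035 0 0 0" --pt "0.284 0 0 -0.035 0 0 0" --pt "0.284 0.03 0 -0.025 0 0 0" --pt "0.284 0.035 0 -0.02 0 0 0" --pt "0.284 0.035 0 -0.01 0 0 0" --pt "0.284 0.035 0 0 0 0 0" --pt "0.284 0.035 0 0 0 0 0" --pt "0.284 0.035 0 0 0 0 0" --pt "0.284 0.035 0 0 0 0 0" --pt "0.284 0.03 0 0 0 0 0" --pt "0.284 0 0 0 0 0 0" --pt "0.284 0 0 0 0 0 0"

```text
time_s: 18.87
tcp_pos: [0.6347, -0.1217, 0.1782]
eef_rot: [180.0, 0.0, -85.1]
contact_force: [0.2, 0.3, 0.3]
gripper_width: 0.0251
gripper_force: 0.0
```

```bash
python3 - <<'E'
from plan import *
from h import *
s=get_state();print(s["tcp_pos"],s["time_s"])
for n in("scene","top"):
  c,o=blobs(n,["blue","terra","turq","pink"],15)
  print([t(p).round(3) for p in o["blue"]])
  cv2.imwrite(f"pics/{n}_end.png",c["frame"][:,:,::-1])
E
```

```text
[ 0.63467492 -0.12169013  0.1782189 ] 18.8667
scene blue [299. 383.] 206.5 [ 0.878 -0.304]
scene blue [357. 192.] 92.5 [0.607 0.205]
scene blue [340. 178.] 81.0 [0.535 0.211]
scene blue [322. 171.] 77.0 [0.481 0.196]
scene terra [330. 264.] 143.0 [ 0.72  -0.034]
scene terra [279. 232.] 103.5 [ 0.558 -0.057]
scene turq [237. 180.] 48.0 [ 0.335 -0.015]
scene pink [304. 281.] 164.5 [ 0.709 -0.117]
scene pink [347. 238.] 137.5 [0.697 0.059]
[array([ 0.278, -0.478]), array([0.071, 0.059]), array([-0.   ,  0.073]), array([-0.056,  0.065])]
top blue [228. 225.] 62.5 [0.478 0.197]
top blue [224. 210.] 56.0 [0.533 0.212]
top blue [226. 190.] 60.0 [0.605 0.207]
top blue [368. 110.] 97.0 [ 0.892 -0.318]
top terra [299. 202.] 71.0 [ 0.556 -0.052]
top terra [292. 158.] 66.5 [ 0.719 -0.031]
top terra [186. 129.] 15.5 [0.841 0.353]
top terra [168. 113.] 233.0 [0.903 0.418]
[array([-0.058,  0.067]), array([-0.002,  0.075]), array([0.069, 0.061]), array([ 0.29 , -0.494])]
```

View pics/scene_end.png

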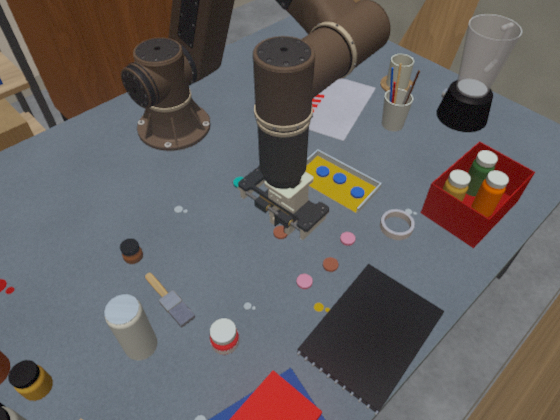

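The three blue tiles lie in the tray at (322,171), (340,178) and (357,192). The terracotta tiles and other objects are in place, and the gripper is clear at about 18 cm. I'll hand the job in.

```bash
python3 -c "from plant import close_job;print(close_job())"
```

```text
the job is handed in; nothing more can be done
None
```

All three blue tiles were swept along the bench into the tray and lie flat and wholly inside it; in the last pictures the terracotta tiles measured within about 2–3 mm of where they started and nothing else looked moved, and the job was handed in at about 19 s.

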